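Clear the fallen glaze bottle and bring the tall-knobbed jar to the front

ROBOT

A 6-joint arm with a two-finger parallel gripper is mounted at the origin on the work surface. World frame = base frame: x ahead of the robot, y to its left, z up, the work surface at z = 0. Lengths are in m, angles in rad, forces in N, time in s.
With the tool pointing down it reaches from about 0.35 to 0.85 m from the base axis. Payload 8.1 kg.
Tool frame: the origin (TCP) lies between the finger pads; the fingertips stand 19 mm ahead of it and the grasp point (between the pads) is the TCP; z points along the fingers, y is the line along which they close (so a half turn about z gives the same grasp; the last joint's range is limited). The gripper opens to 85 mm and grips with 20 to 120 N. Pads are 22 mm wide; open, the fingers measure 114 mm over their backs; the gripper's body (76 mm by 85 mm) begins 54 mm behind the grasp point. The pads swing forward as they close: fully open they stand 13 mm farther back than shut.
Start: joints at [-1.412, 0.13, 1.488, -0, 1.523, -0.085], TCP at [0.145, -0.582, 0.25] pointing down, gripper open.
Joint ranges: [-2.96, 2.96], [-0.89, 2.26], [0.02, 2.5], [-1.34, 4.48], [0, 2.73], [-2.66, 2.66]. Speed limits (rad/s): [2.39, 2.39, 2.79, 3.14, 3.14, 3.14].

INTERFACE

Orientations are given as a rotation vector (axis times angle).
In Python, from station import r gives the robot as it stands.
- The arm moves only by the shell command python3 shift.py 'ROWS' [OPENING] [FORCE]. ROWS is rows parted by semicolons, their numbers by spaces, 1 to 12 of them, each of 6 numbers: dx, dy, dz in m, then a rotation vector rx, ry, rz in rad; each row is the pose to reach, as a shift and turn from the pose commanded when the command began, along the tool's axes at that moment; what a row does not reach only later rows make up. A row lasts 1/10 s, in which the tool goes at most 0.05 m and 0.15 rad, less where a joint would pass 70% of its speed; a pose out of reach is approached as far as the arm can. OPENING is the finger opening in m, set as the command begins (- or left out keeps the last). The fingers move at their own pace and stop on an object; FORCE is the grip in N (left out, the last holds). Time passes only in rows, so rows that do not move let the fingers close. It prints the time, the measured TCP pose, the force, the opening and the grip force at its end.
- r.get_state(): the state, without advancing time (a new reading comes with each control period).
- r.capture(name): name is "scene" or "top" or "wrist"; returns the picture (420x560x3 uint8, red, green, blue); there is no depth.
- r.get_calibration(name): a dict with "fx", "fy", "cx", "cy" (pixels), "k1" (the pictures are not rectified: a ray, as slopes to the right and down, at radius r is drawn at 1 + k1 r^2 times it, then the intrinsics apply), "R" (3x3) and "t" (3): a world point X has camera coordinates R X + t; the wrist camera has in their place "tool_from_camera" (4x4, takes a point from camera to tool coordinates, whose origin is the TCP and whose axes are the flange's). Camera axes: x right, y down, z forward; pixel columns grow to the right and rows downward; lengths in m; the calibration is good to about 2 mm. A picture is of the moment at which its call begins: read the wrist's pose just before it. get_calibration takes no time and is no camera call.
- r.hand_in(): hands the job in; it is judged then, once.
The state is a dict: "time_s": time; "q": joint angles; "joint_vel": joint speeds; "effort": joint torques, N m; "position": TCP position; "tool_rot": TCP orientation; "ft_force": force on the tool from outside, world axes, zero at the start; "moment": the same for the moment, N m; "width": finger opening in m; "grip_force": force on a finger pad.
Only numpy, scipy, OpenCV 4.12 (cv2) and the standard library are available. Lean on these libraries where they do the work, as an engineer would, in place of code of your own. Each camera call takes 0.05 s, during which the arm holds its last target. There are 200 camera calls.

TASK

A squeeze bottle has toppled in its lane and its nozzle pokes in over the glaze carousel, in the way of the jars: stand it upright on its base in the lane, between the two rails and clear of the carousel, in the empty stretch before the tub, and let go of it. Then turn the carousel until the jar whose lid has the tall knob stands at the front, in line with the pointer on the stand, and hold it there: the job ends with the gripper still holding the carousel so that it cannot turn, nothing let go. Leave everything else standing where it is.

Things in the scene. Friction and masses are not known exactly. Their poses are not given: they have to be found in the camera images.
- stand: dark steel foot of the carousel, fixed to the table, 180 mm across. Origin at the centre of its underside, on the vertical turning axis. Its -x axis is the front (roughly towards the robot): there a flat tongue carries a small upright pointer, 14 mm across, 49 mm high, 128 mm from the axis. Its +y axis points to the bottle lane.
- wheel: the carousel, turning without stops (drag 0.03 N m, no spring, about 1.6 kg): disc 210 mm across, top 40 mm above the table, with three fixed lidded white jars 48 mm across, 120 degrees apart, 72 mm from the axis, lid tops at 101 mm; two lids have low buttons (8 mm), one a tall knob. A 24 mm stub in the middle is 70 mm high. Origin on the axis at table height; -x points to the tall-knobbed jar.
- tall_knob (a point): point on the marked jar's tall knob: a round upright terracotta post fixed to the lid, 16 mm across, from 101 to 146 mm above the table; the point is on its centre line, 130 mm above the table, 72 mm from the carousel's axis. z is up. It starts roughly a quarter turn from the front, on the side away from the lane.
- lane: fixed wooden board, 100 x 300 x 40 mm (x, y, z), its top 40 mm above the table, with two rails along y, 8 mm wide, 5 mm high above the board, 56 mm free between them. Origin at the centre of its underside; -y points to the carousel; its -y end lies about 10 mm from the disc's rim.
- bottle: toppled white squeeze bottle, 0.15 to 0.27 kg: square body 40 x 40 mm, 80 mm long, then a grey collar 28 mm across, 12 mm long, and a nozzle tapering from 16 to 8 mm; 140 mm long in all. Origin at the centre of its base; x runs from base to nozzle tip (up when it stands). It lies flat between the rails, nozzle towards the carousel, base about 55 mm from the lane's middle.
- tub: round white tub with grey lid, 51 mm across and 58 mm high, standing in the lane about 25 mm beyond its middle (away from the carousel). Leave alone. Origin at the centre of its base.
- twin: an identical squeeze bottle, standing upright (140 mm) in the lane about 120 mm beyond its middle, behind the tub. Leave alone. Origin at the centre of its base, z along the bottle.
- pinch_bowl: small terracotta bowl, 70 mm across and 30 mm high, on the table on the robot's side of the lane. Leave alone. Origin at the centre of its base.
- brush_pot: terracotta beaker with brushes, 76 mm across, beaker 90 mm high, brushes up to about 225 mm, on the robot's left. Leave alone. Origin at the centre of its base.
- vase: terracotta vase, 90 mm across and 140 mm high, beyond the carousel. Leave alone. Origin at the centre of its base.
- bisque_bowl: white bowl, 130 mm across and 60 mm high, right and beyond the carousel. Leave alone. Origin at the centre of its base.
- tablet: black tablet lying flat, 140 x 210 x 10 mm, on the robot's right. Leave alone. Origin at the centre of its underside.

How it is judged:
By the outcome, as a careful person would: the job done as asked, in the order asked, and still so for the second after the job is handed in, while the arm keeps its last pose, push and grip.
It also fails if it takes over 54 s, if anything falls off the work surface, if the arm or the gripper's body presses on something with over 40 N, if the wrist force passes 120 N, or if a joint passes its speed limit or range.

## Working session

There is one attempt and no reset: what is moved stays moved. The work goes in short steps, Python scripts to look and compute and a shell command to move; the robot and the scene stay as the last step left them, time stands still between calls to the robot, and variables do not carry over. Pictures are saved under pics/ and viewed, at most 10 in all, crops included, and the job is handed in when it is done.

```bash
ls; mkdir -p pics
python3 - <<'E'
from station import r
import cv2,numpy as np
for n in ["scene","top"]:
    cv2.imwrite(f"pics/{n}0.png",r.capture(n)[:,:,::-1]); c=r.get_calibration(n)
    R=np.array(c["R"]);print(n,c["fx"],c["k1"],(-R.T@np.array(c["t"])).round(3),R.round(2).tolist())
s=r.get_state();print(s["time_s"],s["position"],s["tool_rot"])
print(r.get_calibration("wrist"))
E
```

```text
pics
shift.py
station.py
scene 539.6629782678996 -0.15048404032642848 [ 1.098 -0.581  1.27 ] [[0.73, 0.68, 0.01], [0.55, -0.59, -0.59], [-0.4, 0.44, -0.8]]
top 462.9223351883283 -0.08953267461393032 [0.416 0.043 1.512] [[-0.02, -1.0, 0.0], [-1.0, 0.02, -0.07], [0.07, -0.0, -1.0]]
0.1 [ 0.14478841 -0.58178228  0.2493426 ] [-3.11658613e+00 -3.81847662e-01  7.99672638e-05]
{'fx': 342.5338411321991, 'fy': 342.5338411321991, 'cx': 279.698155520402, 'cy': 206.98621687320704, 'k1': -0.057246348970974276, 'tool_from_camera': array([[ 3.49391724e-04, -9.55733281e-01, -2.94234215e-01,
         7.45513138e-02],
       [ 9.99999851e-01,  4.57496529e-04, -2.98581821e-04,
        -2.24566345e-04],
       [ 4.19975716e-04, -2.94234066e-01,  9.55733298e-01,
        -1.24729441e-01],
       [ 0.00000000e+00,  0.00000000e+00,  0.00000000e+00,
         1.00000000e+00]])}
```

View pics/top0.png

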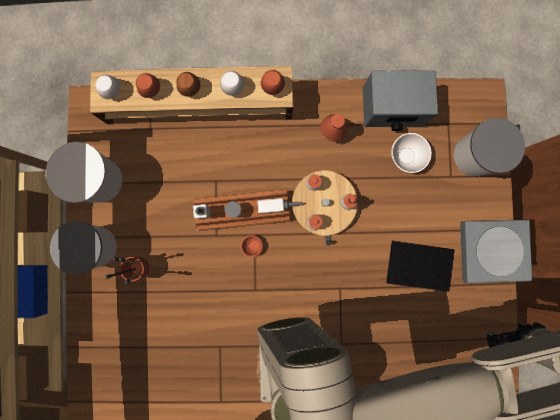

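View pics/scene0.png

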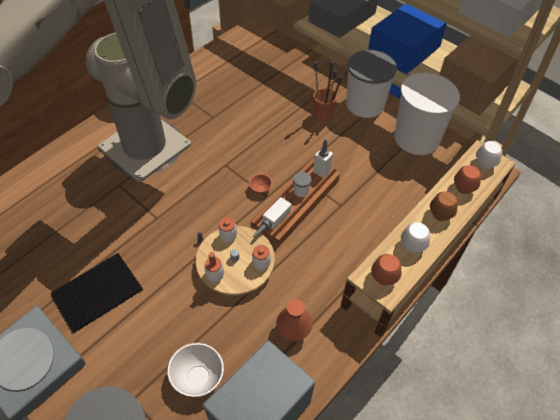

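The top view shows the carousel at about (325,202), the pointer at (328,240), the bottle at (255-305,205), the tub at (233,209), the twin at (201,211) and jars at (315,182), (350,201) and (317,222). In the scene view the tall knob is at (212,258). I'll enlarge both.

Run:
```python
import cv2,numpy as np
a=cv2.imread("pics/top0.png")[165:255,185:365];b=cv2.imread("pics/scene0.png")[165:305,185:345]
cv2.imwrite("pics/c1.png",cv2.resize(a,None,fx=4.4,fy=4.4,interpolation=cv2.INTER_CUBIC))
cv2.imwrite("pics/c2.png",cv2.resize(b,None,fx=4.2,fy=4.2,interpolation=cv2.INTER_CUBIC))
```

```text
(no output)
```

View pics/c1.png

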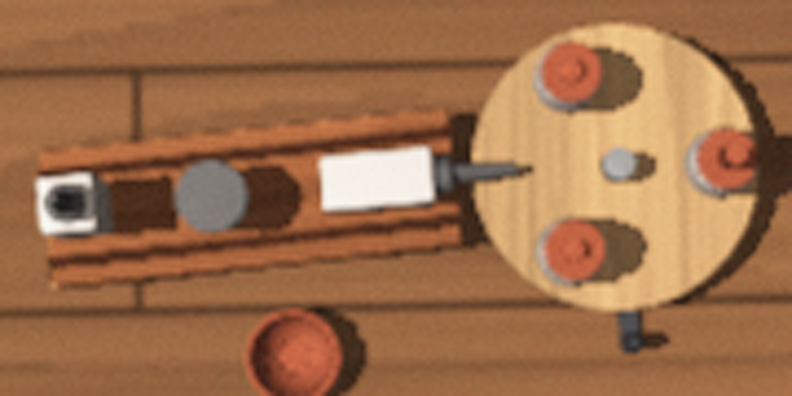

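View pics/c2.png

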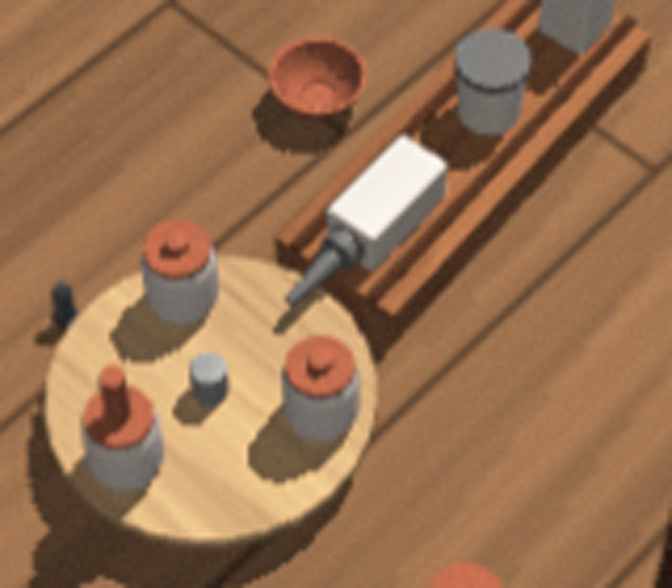

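The crops confirm it: the knob jar is the right-hand one in the top view, and the bottle lies with its white face up between the rails, nozzle over the disc. Next I'll measure positions.

```bash
cat > h.py <<'E'
import cv2,numpy as np
from station import r
from scipy.spatial.transform import Rotation as Ro
def ray(n,uv,state=None):
    c=r.get_calibration(n);uv=np.atleast_2d(np.array(uv,float))
    d=(uv-[c["cx"],c["cy"]])/[c["fx"],c["fy"]];s=d.copy()
    for _ in range(20): s=d/(1+c["k1"]*(s**2).sum(1,keepdims=True))
    v=np.c_[s,np.ones(len(s))]
    if n=="wrist":
        T=np.array(c["tool_from_camera"]);W=Ro.from_rotvec(state["tool_rot"]).as_matrix()
        return W@T[:3,3]+state["position"],v@(W@T[:3,:3]).T
    R=np.array(c["R"]);return -R.T@np.array(c["t"]),v@R
def plane(n,uv,z,state=None):
    o,d=ray(n,uv,state);return o+d*((z-o[2])/d[:,2:])
def cross(a,b):
    (o1,d1),(o2,d2)=a,b;d1=d1[0];d2=d2[0]
    k=np.linalg.lstsq(np.c_[d1,-d2],o2-o1,rcond=None)[0]
    p,q=o1+k[0]*d1,o2+k[1]*d2;return (p+q)/2,np.linalg.norm(p-q)
def big(m):
    c=max(cv2.findContours(m.astype(np.uint8),cv2.RETR_EXTERNAL,cv2.CHAIN_APPROX_NONE)[0],key=cv2.contourArea);return c[:,0,:]
E
python3 - <<'E'
from h import *
cr=lambda x,y:(185+(x+.5)/4.4-.5,165+(y+.5)/4.4-.5)
cs=lambda x,y:(185+(x+.5)/4.2-.5,165+(y+.5)/4.2-.5)
im=cv2.imread("pics/top0.png").astype(int);hsv=cv2.cvtColor(im.astype(np.uint8),cv2.COLOR_BGR2HSV)
# bottle top face z=.08
m=np.zeros(im.shape[:2],bool);m[190:220,250:290]=(im.min(2)>150)[190:220,250:290]
c=big(m);P=plane("top",c,.08)[:,:2];re=cv2.minAreaRect((P*1000).astype(np.float32));print("bottle face mm",re)
# disc z=.04 : points on rim
rim=[cr(471,150),cr(520,55),cr(615,22),cr(700,50),cr(500,265),cr(550,300),cr(620,312),cr(690,290)]
P=plane("top",rim,.04)[:,:2]
A=np.c_[2*P,np.ones(len(P))];s=np.linalg.lstsq(A,(P**2).sum(1),rcond=None)[0];print("disc",s[:2],np.sqrt(s[2]+s[:2]@s[:2]))
print("stub .07",plane("top",[cr(620,165)],.07),cross(ray("top",cr(620,165)),ray("scene",cs(208,368))))
for nm,p,q,z in [("knob tip",(741,150),(112,373),.146),("b1",(572,68),(174,244),.109),("b2",(573,247),(321,358),.109),("ptr",(629,338),(62,287),.049)]:
    print(nm,plane("top",[cr(*p)],z),plane("scene",[cs(*q)],z),cross(ray("top",cr(*p)),ray("scene",cs(*q))))
print("tub",plane("top",[cr(211,196)],.098)); print("twin",plane("top",[cr(67,201)],.18))
print("lane corners",plane("top",[cr(447,112),cr(462,243),cr(38,152),cr(54,287)],.045))
print("tip",cross(ray("top",cr(525,170)),ray("scene",cs(290,300))))
E
```

```text
bottle face mm ((517.9661865234375, 65.34283447265625), (39.70216369628906, 78.64924621582031), 4.170595645904541)
disc [ 0.52611711 -0.10625501] 0.10606460112068601
stub .07 [[ 0.52526478 -0.1082704   0.07      ]] (array([ 0.52571075, -0.10894884,  0.06378005]), np.float64(6.938753993411378e-05))
knob tip [[ 0.52821612 -0.18242342  0.146     ]] [[ 0.52651657 -0.18167874  0.146     ]] (array([ 0.52784865, -0.18226906,  0.14823464]), np.float64(0.0005646232500745364))
b1 [[ 0.590415   -0.07254799  0.109     ]] [[ 0.4675932  -0.07777193  0.109     ]] (array([ 0.55225103, -0.09466779,  0.22067425]), np.float64(0.07930508249684265))
b2 [[ 0.46620376 -0.07029536  0.109     ]] [[ 0.59165841 -0.07535595  0.109     ]] (array([ 0.5035392 , -0.05025649, -0.01630826]), np.float64(0.08922248398945823))
ptr [[ 0.40224414 -0.11389668  0.049     ]] [[ 0.4063275  -0.12485632  0.049     ]] (array([ 0.40028023, -0.11755005,  0.03485693]), np.float64(0.0055998151483939084))
tub [[0.50668987 0.17996873 0.098     ]]
twin [[0.49988476 0.26683142 0.18      ]]
lane corners [[0.56788455 0.01350308 0.045     ]
 [0.4728397  0.0045341  0.045     ]
 [0.54429227 0.31038359 0.045     ]
 [0.44634312 0.29941707 0.045     ]]
tip (array([ 0.52528665, -0.03912072,  0.06225355]), np.float64(0.005259280281735555))
```

```bash
P='.52 -.535 0 0 0 -1.4'
cat > log.py <<'E'
from h import *
import json,sys
s=r.get_state();print("q",np.round(s["q"],3),"R",Ro.from_rotvec(s["tool_rot"]).as_matrix().round(4).tolist(),"F",np.round(s["ft_force"],1))
json.dump([list(map(float,s[k])) for k in("q","position","tool_rot")],open("log.jl","a"));open("log.jl","a").write("\n")
E
python3 log.py
python3 shift.py '.52 -.535 0 0 0 -1.4;.52 -.535 0 0 0 -1.4;.52 -.535 0 0 0 -1.4;.52 -.535 0 0 0 -1.4;.52 -.535 0 0 0 -1.4;.52 -.535 0 0 0 -1.4;.52 -.535 0 0 0 -1.4;.52 -.535 0 0 0 -1.4;.52 -.535 0 0 0 -1.4;.52 -.535 0 0 0 -1.4;.52 -.535 0 0 0 -1.4;.52 -.535 0 0 0 -1.4' .085; python3 log.py
```

```text
q [-1.412  0.131  1.489  0.     1.523 -0.085] R [[0.9704, 0.2414, -0.0003], [0.2414, -0.9704, 0.0017], [0.0002, -0.0017, -1.0]] F [-0.4  0.  -0.2]
time_s: 1.3
position: [0.4473, -0.0617, 0.2502]
tool_rot: [2.138, 2.301, -0.0]
ft_force: [0.5, -2.3, 0.4]
width: 0.0849
grip_force: 0.0
q [-0.251 -0.283  1.881 -0.     1.544 -0.324] R [[-0.0732, 0.9973, 0.0001], [0.9973, 0.0732, -0.0002], [-0.0002, 0.0001, -1.0]] F [ 0.5 -2.3  0.4]
```

```bash
python3 shift.py '.117 .079 0 0 0 0;.117 .079 0 0 0 0;.117 .079 0 0 0 0;.117 .079 0 0 0 0;.117 .079 0 0 0 0' ; python3 log.py
cat > fit.py <<'E'
import json,numpy as np
from scipy.optimize import least_squares
from scipy.spatial.transform import Rotation as Ro
D=[json.loads(l) for l in open("log.jl")]
rz=lambda a:Ro.from_euler('z',a).as_matrix()
ry=lambda a:Ro.from_euler('y',a).as_matrix()
def fk(q,p):  # a1,h,L1,e,L2,lat,Lt
    a1,h,L1,e,L2,lat,Lt,w=p
    A=rz(q[0]);B=A@ry(q[1]);C=B@ry(q[2]);D_=C@rz(w*q[3]);E=D_@ry(q[4]);F=E@rz(q[5])
    pos=A@[a1,lat,h]+B@[0,0,L1]+C@[e,0,L2]+E@[0,0,Lt]
    return pos,F
def tool0():
    q,x,rv=D[0];return fk(q,[0]*7+[1])[1].T@Ro.from_rotvec(rv).as_matrix()
if __name__=="__main__":
    T=tool0();print(T.round(2))
    for q,x,rv in D: print(np.degrees(Ro.from_matrix((fk(q,[0]*7+[1])[1]@T).T@Ro.from_rotvec(rv).as_matrix()).as_rotvec()).round(2))
    f=lambda p:np.r_[np.concatenate([fk(q,np.r_[p,1])[0]-x for q,x,_ in D]),1e-3*(p-[0,.35,.4,0,.4,.044,.25])]
    s=least_squares(f,[0,.35,.4,0,.4,.044,.25]);print(s.x.round(3),np.abs(s.fun).max())
E
python3 fit.py
python3 - <<'E'
from h import *
s=r.get_state();cv2.imwrite("pics/w1.png",r.capture("wrist")[:,:,::-1]);np.savez("w1.npz",position=s["position"],tool_rot=s["tool_rot"])
E
```

```text
time_s: 1.8
position: [0.5168, 0.0595, 0.2495]
tool_rot: [-2.135, -2.303, 0.002]
ft_force: [-0.2, -0.3, 0.0]
width: 0.0846
grip_force: 0.0
q [ 0.016 -0.084  1.708 -0.     1.52  -0.059] R [[-0.0753, 0.9972, -0.0018], [0.9972, 0.0753, -0.0003], [-0.0002, -0.0018, -1.0]] F [-0.2 -0.3  0. ]
[[ 0. -1. -0.]
 [ 1.  0.  0.]
 [-0. -0.  1.]]
[-0.  0.  0.]
[ 0. -0. -0.]
[ 0. -0.  0.]
[0.    0.288 0.369 0.064 0.553 0.051 0.314] 0.0001530504440313437
```

View pics/w1.png

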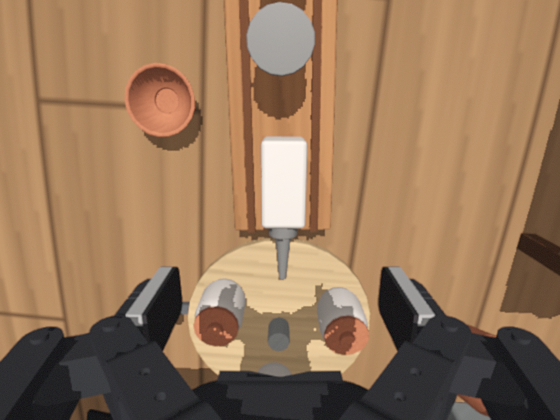

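Run:
```python
from h import *
s=np.load("w1.npz");im=cv2.imread("pics/w1.png").astype(int)
m=np.zeros(im.shape[:2],bool);m[125:240,250:320]=(im.min(2)>190)[125:240,250:320]
c=big(m);P=plane("wrist",c,.08,s)[:,:2];print("bottle",cv2.minAreaRect((P*1000).astype(np.float32)))
print("rails ends",plane("wrist",[(234,228),(335,228)],.045,s),"tub",plane("wrist",[(281,38)],.098,s),"bowl",plane("wrist",[(161,99)],.03,s),"tip",plane("wrist",[(282,279)],.06,s))
W=Ro.from_rotvec(s["tool_rot"]).as_matrix()
# IK feasibility
from fit import *
from scipy.optimize import least_squares as ls
import itertools
T=tool0();p=[0,.288,.369,.064,.553,.051,.314,1]
lo=np.array([-2.96,-.89,.02,-1.34,0,-2.66]);hi=np.array([2.96,2.26,2.5,4.48,2.73,2.66])
def ik(pos,R,q0):
    def f(q):
        x,F=fk(q,p);return np.r_[x-pos,.3*Ro.from_matrix((F@T).T@R).as_rotvec()]
    best=None
    for d4 in (0,.8,-.8,1.6,3):
        q=np.clip(np.array(q0)+[0,0,0,d4,0,0],lo+.01,hi-.01);a=ls(f,q,bounds=(lo,hi))
        if best is None or a.cost<best.cost-1e-8:best=a
    return best.x.round(2),round(float(np.sqrt(2*best.cost)),4)
b=np.array([-.073,.997,0]) # base dir
q0=[.016,-.084,1.708,0,1.52,-.059]
g=np.array([.518,.065,.068])
for t in (0,15,30,40):
    a=np.radians(t);z=np.sin(a)*b-[0,0,np.cos(a)];x=np.cos(a)*b+[0,0,np.sin(a)];R=np.c_[x,np.cross(z,x),z]
    print("grasp",t,ik(g,R,q0))
    for nm,yaw in (("+x",0.073),("30left",.55),("-30",-.45),("-x",3.21),("+y",1.64)):
        zz=np.array([np.cos(yaw)*np.cos(a),np.sin(yaw)*np.cos(a),-np.sin(a)]);xx=np.array([-np.cos(yaw)*np.sin(a),-np.sin(yaw)*np.sin(a),-np.cos(a)]);
        R2=np.c_[xx,np.cross(zz,xx),zz]
        print("  place",nm,ik(np.array([.514,.082,.088]),R2,q0))
```

```text
bottle ((518.6197509765625, 65.06185913085938), (38.060813903808594, 77.9561767578125), 3.9615399837493896)
rails ends [[0.47274101 0.00740587 0.045     ]
 [0.57608966 0.01531951 0.045     ]] tub [[0.5077357  0.18055935 0.098     ]] bowl [[0.39496223 0.12942056 0.03      ]] tip [[ 0.52570738 -0.03901308  0.06      ]]
grasp 0 (array([ 0.03,  0.09,  1.87, -0.  ,  1.17, -0.05]), 0.0)
  place +x (array([0.06, 0.41, 2.5 , 3.13, 1.37, 1.57]), 0.0129)
  place 30left (array([-0.52,  0.37,  2.44,  2.05,  1.41,  1.86]), 0.0)
  place -30 (array([0.6 , 0.44, 2.3 , 4.22, 1.37, 1.22]), 0.0)
  place -x (array([ 0.06,  1.32,  0.68, -0.01,  2.71,  1.56]), 0.0)
  place +y (array([-0.5 ,  0.8 ,  1.62,  1.13,  1.93,  2.21]), 0.0)
grasp 15 (array([-0.13,  0.12,  1.87,  0.27,  1.22, -0.3 ]), 0.0)
  place +x (array([0.14, 0.18, 2.5 , 3.28, 0.91, 1.5 ]), 0.0522)
  place 30left (array([-0.49,  0.04,  2.5 ,  1.85,  1.08,  2.17]), 0.0109)
  place -30 (array([0.57, 0.12, 2.39, 4.41, 1.04, 0.95]), 0.0)
  place -x (array([ 0.06,  1.14,  0.82, -0.01,  2.48,  1.56]), 0.0)
  place +y (array([-0.48,  0.61,  1.7 ,  1.
[... 161 characters left out ...]

  place 30left (array([-0.4 , -0.23,  2.5 ,  1.47,  0.8 ,  2.66]), 0.0113)
  place -30 (array([ 0.48, -0.18,  2.39, -1.34,  0.77,  0.33]), 0.0222)
  place -x (array([ 0.06,  0.94,  1.  , -0.01,  2.25,  1.56]), 0.0)
  place +y (array([-0.43,  0.43,  1.77,  0.86,  1.61,  2.36]), 0.0)
grasp 40 (array([-0.34,  0.28,  1.82,  0.64,  1.41, -0.64]), 0.0)
  place +x (array([ 0.07, -0.42,  2.5 , -0.03,  0.23, -1.55]), 0.0196)
  place 30left (array([-0.36, -0.22,  2.5 ,  1.43,  0.72,  2.66]), 0.0421)
  place -30 (array([ 0.41, -0.21,  2.37, -1.15,  0.69,  0.12]), 0.0)
  place -x (array([ 0.06,  0.8 ,  1.13, -0.01,  2.08,  1.56]), 0.0)
  place +y (array([-0.38,  0.32,  1.81,  0.76,  1.51,  2.44]), 0.0)
```

```bash
python3 shift.py '0 0 0 0 .785 0;0 0 0 0 .785 0;0 0 0 0 .785 0;0 0 0 0 .785 0;0 0 0 0 .785 0;0 0 0 0 .785 0'; python3 log.py; python3 fit.py
cat > ik.py <<'E'
from fit import *
import numpy as np
from scipy.optimize import least_squares as ls
T=tool0()
lo=np.array([-2.96,-.89,.02,-1.34,0,-2.66]);hi=np.array([2.96,2.26,2.5,4.48,2.73,2.66])
def ik(pos,R,q0,p):
    def f(q):
        x,F=fk(q,p);return np.r_[x-pos,.3*Ro.from_matrix((F@T).T@R).as_rotvec()]
    best=None
    for d in ([0]*6,[0,0,0,.8,0,0],[0,0,0,-.8,0,0],[0,0,0,1.6,0,1.6],[0,0,0,3,0,1.5],[0,0,0,0,0,-1.5]):
        q=np.clip(np.array(q0)+d,lo+.01,hi-.01);a=ls(f,q,bounds=(lo,hi))
        if best is None or a.cost<best.cost-1e-8:best=a
    return best.x.round(2),round(float(np.sqrt(2*best.cost)),4)
E
python3 - <<'E'
from ik import *
f=lambda p:np.r_[np.concatenate([fk(q,np.r_[p,1])[0]-x for q,x,_ in D]),1e-3*(p-[0,.35,.4,0,.4,.044,.25])]
p=np.r_[ls(f,[0,.35,.4,0,.4,.044,.25]).x,1];np.save("p.npy",p)
q0=[.016,-.084,1.708,0,1.52,-.059]
for t in (40,45,50,55):
  a=np.radians(t)
  for yaw in (.07,-.05,-.15):
    for z in (.075,.2):
        zz=np.array([np.cos(yaw)*np.cos(a),np.sin(yaw)*np.cos(a),-np.sin(a)]);xx=np.array([-np.cos(yaw)*np.sin(a),-np.sin(yaw)*np.sin(a),-np.cos(a)])
        R=np.c_[xx,np.cross(zz,xx),zz];print(t,yaw,z,ik(np.array([.514,.082,z]),R,q0,p))
E
```

```text
time_s: 2.45
position: [0.5161, 0.0558, 0.2484]
tool_rot: [-1.689, -1.804, -0.701]
ft_force: [-0.4, 0.5, -1.4]
width: 0.0847
grip_force: 0.0
q [-0.432  0.112  1.702  0.683  1.734 -0.526] R [[-0.0448, 0.9977, -0.0502], [0.7022, 0.0672, 0.7088], [0.7105, -0.0034, -0.7036]] F [-0.4  0.5 -1.4]
[[ 0. -1. -0.]
 [ 1.  0.  0.]
 [-0. -0.  1.]]
[-0.  0.  0.]
[ 0. -0. -0.]
[ 0. -0.  0.]
[0. 0. 0.]
[0.    0.318 0.369 0.062 0.553 0.051 0.346] 0.00015339411019228545
40 0.07 0.075 (array([ 0.1 , -0.37,  2.5 , -0.21,  0.23, -1.35]), 0.0388)
40 0.07 0.2 (array([ 0.07, -0.79,  2.5 , -0.02,  0.61, -1.56]), 0.0203)
40 -0.05 0.075 (array([ 0.22, -0.35,  2.5 , -0.89,  0.31, -0.51]), 0.0306)
40 -0.05 0.2 (array([ 0.19, -0.77,  2.5 , -0.34,  0.61, -1.13]), 0.0142)
40 -0.15 0.075 (array([ 0.3 , -0.33,  2.5 , -1.11,  0.41, -0.18]), 0.02)
40 -0.15 0.2 (array([ 0.27, -0.74,  2.5 , -0.56,  0.65, -0.82]), 0.0059)
45 0.07 0.075 (array([ 0.07, -0.42,  2.5 , -0.05,  0.33, -1.52]), 0.0223)
45 0.07 0.2 (array([ 0.05, -0.81,  2.5 ,  0.02,  0.67, -1.6 ]), 0.0014)
45 -0.05 0.075 (array([ 0.18, -0.41,  2.5 , -0.52,  0.35,
[... 385 characters left out ...]
.075 (array([ 0.14, -0.45,  2.5 , -0.31,  0.42, -1.14]), 0.0001)
50 -0.05 0.2 (array([ 0.14, -0.7 ,  2.41, -0.18,  0.75, -1.29]), 0.0)
50 -0.15 0.075 (array([ 0.21, -0.41,  2.47, -0.53,  0.47, -0.81]), 0.0)
50 -0.15 0.2 (array([ 0.21, -0.66,  2.38, -0.33,  0.78, -1.05]), 0.0)
55 0.07 0.075 (array([ 0.05, -0.43,  2.45,  0.02,  0.51, -1.6 ]), 0.0)
55 0.07 0.2 (array([ 0.05, -0.65,  2.34,  0.01,  0.84, -1.59]), 0.0)
55 -0.05 0.075 (array([ 0.13, -0.4 ,  2.43, -0.2 ,  0.52, -1.25]), 0.0)
55 -0.05 0.2 (array([ 0.13, -0.62,  2.33, -0.14,  0.84, -1.33]), 0.0)
55 -0.15 0.075 (array([ 0.19, -0.37,  2.41, -0.37,  0.55, -0.97]), 0.0)
55 -0.15 0.2 (array([ 0.19, -0.59,  2.31, -0.25,  0.86, -1.13]), 0.0)
```

```bash
cat > go.py <<'E'
# work out shift rows in tool axes for world target pos and R (rotation given as t,yaw mode)
from h import *
def Rg(t): # grasp pose, tool x along base dir
    b=np.array([-.0715,.9974,0]);a=np.radians(t);z=np.sin(a)*b-[0,0,np.cos(a)];x=np.cos(a)*b+[0,0,np.sin(a)];return np.c_[x,np.cross(z,x),z]
def Rp(t,yaw):
    a=np.radians(t);c,s=np.cos(yaw),np.sin(yaw);z=np.array([c*np.cos(a),s*np.cos(a),-np.sin(a)]);x=np.array([-c*np.sin(a),-s*np.sin(a),-np.cos(a)]);return np.c_[x,np.cross(z,x),z]
def sh(pos,R):
    s=r.get_state();W=Ro.from_rotvec(s["tool_rot"]).as_matrix()
    d=W.T@(np.array(pos)-s["position"]);print("row",d.round(4),Ro.from_matrix(W.T@R).as_rotvec().round(4),"dist",round(float(np.linalg.norm(d)),3),"ang",round(float(Ro.from_matrix(W.T@R).magnitude()),3))
E
python3 shift.py '0 0 0 0 0 0'; python3 -c "
from go import *
sh([.518,.07,.14],Rg(52))"
```

```text
time_s: 2.55
position: [0.5164, 0.0569, 0.2489]
tool_rot: [-1.691, -1.81, -0.696]
ft_force: [0.4, -0.5, -0.6]
width: 0.0849
grip_force: 0.0
row [-0.0677  0.0028  0.0862] [-0.0004  0.123  -0.004 ] dist 0.11 ang 0.123
```

```bash
python3 shift.py '-.023 .001 .029 0 .12 -.004;-.045 .002 .058 0 .12 -.004;-.068 .003 .086 0 .12 -.004;-.068 .003 .086 0 .12 -.004'; python3 -c "
from go import *
sh([.518,.07,.074],Rg(52))"
```

```text
time_s: 2.95
position: [0.5163, 0.0733, 0.1376]
tool_rot: [-1.605, -1.732, -0.776]
ft_force: [-1.1, 0.3, -0.7]
width: 0.085
grip_force: 0.0
row [-0.0521  0.0017  0.0367] [-0.0076  0.0031  0.0007] dist 0.064 ang 0.008
```

```bash
python3 shift.py '-.026 .002 .018 0 0 0;-.052 .002 .037 0 0 0;-.052 .002 .037 0 0 0'; python3 -c "
from go import *
sh([.518,.07,.073],Rg(52))
cv2.imwrite('pics/s2.png',cv2.resize(r.capture('scene')[165:305,185:345,::-1],None,fx=4,fy=4,interpolation=cv2.INTER_CUBIC))"
```

```text
time_s: 3.25
position: [0.5203, 0.0694, 0.0766]
tool_rot: [-1.605, -1.734, -0.779]
ft_force: [-1.0, 0.7, -0.1]
width: 0.0853
grip_force: 0.0
row [-0.0024 -0.0023  0.0028] [-0.0048  0.0033  0.0033] dist 0.004 ang 0.007
```

View pics/s2.png

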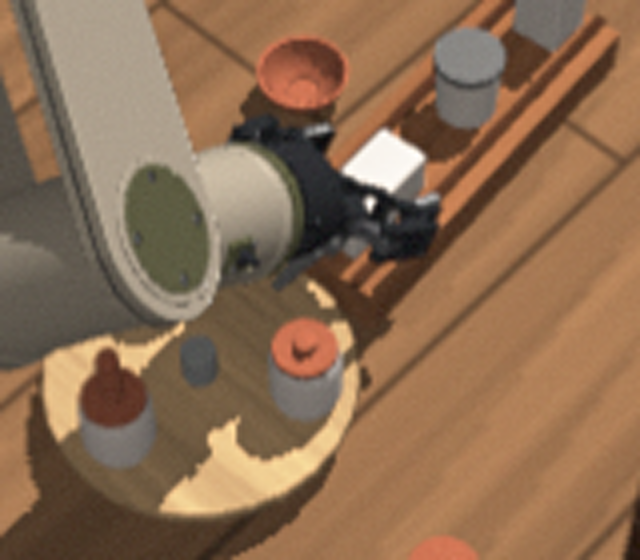

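The fingers straddle the bottle body (white base end at about (385,165) in the crop), and the wrist clears the jars. Closing.

```bash
python3 shift.py '-.002 -.002 .003 0 0 0;-.002 -.002 .003 0 0 0;-.002 -.002 .003 0 0 0;-.002 -.002 .003 0 0 0;-.002 -.002 .003 0 0 0;-.002 -.002 .003 0 0 0' .03 45; python3 -c "
from go import *
sh([.518,.07,.20],Rg(52))"
```

```text
time_s: 3.9
position: [0.5203, 0.0693, 0.0759]
tool_rot: [-1.605, -1.736, -0.786]
ft_force: [-1.5, -1.7, 7.5]
width: 0.0392
grip_force: 45.9
row [ 0.0981 -0.0016 -0.076 ] [-0.0002  0.0024  0.0065] dist 0.124 ang 0.007
```

```bash
python3 shift.py '.024 0 -.019 0 0 0;.049 0 -.038 0 0 0;.074 0 -.057 0 0 0;.112 0 -.086 0 0 0;.112 0 -.086 0 0 0'
python3 - <<'E'
from go import *
sh([.50,.08,.25],Rp(52,-.1))
sh([.50,.08,.25],Rp(52,-.05))
from ik import *
p=np.load("p.npy");s=r.get_state();W=Ro.from_rotvec(s["tool_rot"]);B=Ro.from_matrix(Rp(52,-.05));rv=(W.inv()*B).as_rotvec();q=s["q"]
print(np.round(q,2))
for k in np.linspace(0,1,7):
    q,e=ik(np.array(s["position"])*(1-k)+k*np.array([.50,.08,.25]),(W*Ro.from_rotvec(k*rv)).as_matrix(),q,p);print(q,e)
for z in (.15,.077): print(ik(np.array([.505,.082,z]),B.as_matrix(),q,p))
E
```

```text
time_s: 4.4
position: [0.5218, 0.0702, 0.2221]
tool_rot: [-1.607, -1.744, -0.791]
ft_force: [0.6, -0.2, -2.7]
width: 0.0391
grip_force: 46.1
row [ 0.0291 -0.0206 -0.0086] [ 0.1924 -1.2732 -1.5104] dist 0.037 ang 1.985
row [ 0.0291 -0.0206 -0.0086] [ 0.1984 -1.2519 -1.5626] dist 0.037 ang 2.012
[-0.44  0.2   1.71  0.76  1.72 -0.6 ]
[-0.44  0.2   1.71  0.76  1.72 -0.6 ] 0.0
[-0.36  0.08  1.74  0.62  1.64 -0.76] 0.0
[-0.27 -0.06  1.8   0.47  1.53 -0.91] 0.0
[-0.17 -0.22  1.89  0.33  1.4  -1.04] 0.0
[-0.07 -0.39  2.02  0.18  1.25 -1.15] 0.0
[ 0.04 -0.57  2.17  0.02  1.08 -1.24] 0.0
[ 0.13 -0.77  2.34 -0.14  0.92 -1.34] 0.0
(array([ 0.14, -0.64,  2.45, -0.18,  0.68, -1.28]), 0.0)
(array([ 0.14, -0.47,  2.5 , -0.25,  0.48, -1.19]), 0.0)
```

```bash
python3 shift.py '.005 -.003 -.001 .016 -.106 -.126;.01 -.007 -.003 .032 -.212 -.252;.015 -.01 -.004 .048 -.318 -.378;.019 -.014 -.006 .064 -.424 -.503;.024 -.017 -.007 .08 -.53 -.629;.029 -.021 -.009 .096 -.637 -.755;.029 -.021 -.009 .112 -.743 -.881;.029 -.021 -.009 .128 -.849 -1.007;.029 -.021 -.009 .144 -.955 -1.133;.029 -.021 -.009 .16 -1.061 -1.259;.029 -.021 -.009 .176 -1.167 -1.385;.029 -.021 -.009 .192 -1.273 -1.51'
python3 - <<'E'
from go import *
sh([.50,.082,.2],Rp(52,-.1))
E
```

```text
time_s: 5.6
position: [0.4968, 0.0806, 0.2435]
tool_rot: [0.296, 2.586, 0.048]
ft_force: [-0.5, -0.7, -3.5]
width: 0.0391
grip_force: 45.9
row [ 0.0196 -0.002   0.0389] [ 0.0189 -0.126  -0.1371] dist 0.044 ang 0.187
```

```bash
python3 shift.py '.01 -.002 .02 .019 -.063 -.07;.02 -.002 .039 .019 -.126 -.137;.02 -.002 .039 .019 -.126 -.137;.02 -.002 .039 .019 -.126 -.137'
python3 - <<'E'
from go import *
sh([.499,.0835,.12],Rp(52,-.1))
sh([.499,.0835,.12],Rp(52,-.05))
a=r.capture('scene')[110:290,180:360,::-1];b=r.capture('top')[150:270,200:340,::-1]
cv2.imwrite("pics/s3.png",a);cv2.imwrite("pics/t3.png",b)
z=lambda i,f:cv2.resize(i,None,fx=f,fy=f,interpolation=cv2.INTER_CUBIC)
A=z(a,2.6);B=z(b,2.3);C=np.zeros((468,800,3),np.uint8);C[:,:468]=A;C[:276,470:792]=B;cv2.imwrite("pics/c3.png",C)
E
```

```text
time_s: 6.0
position: [0.4991, 0.0821, 0.1993]
tool_rot: [0.132, 2.482, -0.04]
ft_force: [0.5, -0.1, -2.3]
width: 0.0393
grip_force: 45.9
row [0.0486 0.0011 0.0626] [ 0.0001 -0.0063 -0.0063] dist 0.079 ang 0.009
row [0.0486 0.0011 0.0626] [-0.0306 -0.0062 -0.0458] dist 0.079 ang 0.055
```

View pics/c3.png

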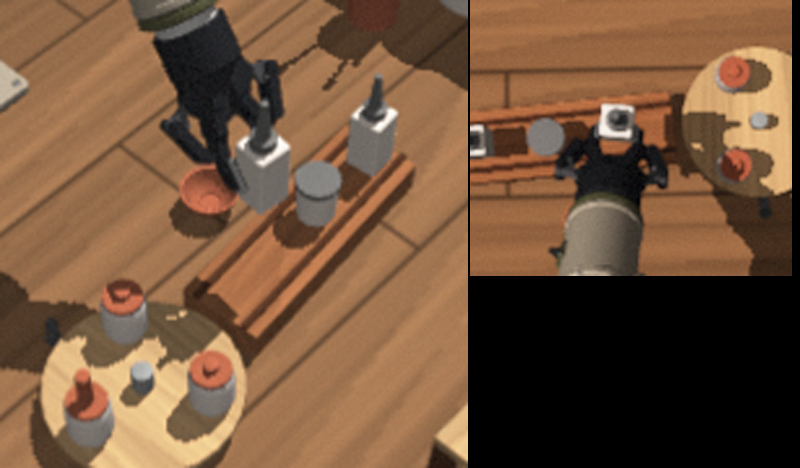

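The bottle hangs upright, parallel to the twin. Tip is at about (265,201) in the top image and (282,150) in the scene. Checking the tip's position while lowering.

```bash
python3 - <<'E'
from go import *
print(cross(ray("top",(265.2,200.7)),ray("scene",(282.2,149.7))))
im=cv2.imread("pics/t3.png").astype(int);m=np.zeros(im.shape[:2],bool);m[40:70,50:80]=(im.min(2)>150)[40:70,50:80]
c=big(m)+[200,150];re=cv2.minAreaRect((plane("top",c,.245)[:,:2]*1000).astype(np.float32));print("shoulder",re)
E
python3 shift.py '.016 0 .021 0 -.006 -.006;.032 .001 .042 0 -.006 -.006;.049 .001 .063 0 -.006 -.006;.049 .001 .063 0 -.006 -.006'
python3 - <<'E'
from go import *
sh([.499,.0835,.082],Rp(52,-.1))
print(np.round(r.get_state()["q"],2))
E
```

```text
(array([0.51644837, 0.07655852, 0.30357965]), np.float64(0.006367163587646139))
shoulder ((515.4284057617188, 82.26193237304688), (37.04654312133789, 39.61922836303711), 83.84611511230469)
time_s: 6.5
position: [0.4987, 0.0824, 0.1174]
tool_rot: [0.125, 2.479, -0.045]
ft_force: [-1.0, 0.1, -3.6]
width: 0.0391
grip_force: 46.1
row [0.0215 0.0011 0.0281] [-0.0019 -0.003  -0.0003] dist 0.035 ang 0.004
[ 0.18 -0.58  2.48 -0.3   0.62 -1.1 ]
```

```bash
python3 shift.py '.012 .001 .016 0 -.003 0;.0215 .001 .028 0 -.003 0;.0215 .001 .028 0 -.003 0;.0215 .001 .028 0 -.003 0'; python3 shift.py '.0018 0 .0024 0 0 0;.0018 0 .0024 0 0 0' ;  python3 - <<'E'
from go import *
sh([.499,.0835,.075],Rp(52,-.1))
print(np.round(r.get_state()["q"],3))
E
```

```text
time_s: 6.9
position: [0.5019, 0.0842, 0.0872]
tool_rot: [0.124, 2.468, -0.043]
ft_force: [-0.1, -0.7, -1.6]
width: 0.0393
grip_force: 46.1
time_s: 7.1
position: [0.5017, 0.0844, 0.0834]
tool_rot: [0.123, 2.468, -0.043]
ft_force: [-0.2, -0.4, -2.3]
width: 0.0395
grip_force: 46.1
row [ 0.0073 -0.0011  0.005 ] [0.0003 0.0076 0.0003] dist 0.009 ang 0.008
[ 0.184 -0.488  2.496 -0.364  0.512 -1.026]
```

Run:
```python
from go import *
for y in(-.1,-.15,-.2): sh([.5005,.0835,.076],Rp(52,y))
from ik import *
p=np.load("p.npy");q=r.get_state()["q"]
for y in (-.1,-.15,-.2):
  for x in (.5,.502): print(y,x,ik(np.array([x,.0835,.075]),Rp(52,y),q,p))
```

```text
row [ 0.0055 -0.001   0.0051] [0.0003 0.0076 0.0003] dist 0.008 ang 0.008
row [ 0.0055 -0.001   0.0051] [0.0312 0.0076 0.0396] dist 0.008 ang 0.051
row [ 0.0055 -0.001   0.0051] [0.0621 0.0076 0.0789] dist 0.008 ang 0.101
-0.1 0.5 (array([ 0.18, -0.47,  2.5 , -0.37,  0.5 , -1.02]), 0.0)
-0.1 0.502 (array([ 0.18, -0.46,  2.49, -0.37,  0.49, -1.02]), 0.0)
-0.15 0.5 (array([ 0.21, -0.45,  2.48, -0.46,  0.52, -0.88]), 0.0)
-0.15 0.502 (array([ 0.21, -0.44,  2.48, -0.46,  0.52, -0.88]), 0.0)
-0.2 0.5 (array([ 0.25, -0.42,  2.47, -0.54,  0.55, -0.74]), 0.0)
-0.2 0.502 (array([ 0.24, -0.41,  2.46, -0.54,  0.54, -0.74]), 0.0)
```

```bash
python3 shift.py '.003 -.001 .0025 .012 .0076 .016;.0055 -.001 .0051 .012 .0076 .016;.0055 -.001 .0051 .012 .0076 .016';  python3 - <<'E'
from go import *
sh([.5005,.0835,.075],Rp(52,-.12))
print(np.round(r.get_state()["q"],3))
E
```

```text
time_s: 7.4
position: [0.4999, 0.0836, 0.0749]
tool_rot: [0.147, 2.476, -0.051]
ft_force: [-0.2, 0.6, -2.3]
width: 0.039
grip_force: 46.2
row [-0.0005 -0.      0.0003] [ 0.001  -0.0009  0.0013] dist 0.001 ang 0.002
[ 0.193 -0.461  2.492 -0.4    0.506 -0.968]
```

No contact yet, so I'll lower in 1.5 mm steps.

```bash
python3 shift.py '.001 0 .0012 0 0 0;.001 0 .0012 0 0 0' | grep -E 'pos|ft'; python3 shift.py '.001 0 .0012 0 0 0;.001 0 .0012 0 0 0'| grep -E 'pos|ft'; python3 log.py
```

```text
position: [0.5008, 0.0837, 0.0747]
ft_force: [-2.8, -0.2, 4.0]
position: [0.5018, 0.0838, 0.0747]
ft_force: [-6.7, -1.0, 12.4]
q [ 0.193 -0.454  2.49  -0.408  0.497 -0.96 ] R [[-0.7802, 0.1179, 0.6143], [0.0931, 0.993, -0.0723], [-0.6186, 0.0008, -0.7857]] F [-6.7 -1.  12.4]
```

```bash
python3 shift.py '-.0015 0 -.0012 0 0 0;-.0015 0 -.0012 0 0 0;-.0015 0 -.0012 0 0 0' | grep -E 'pos|ft';  python3 shift.py '0 0 0 0 0 0;0 0 0 0 0 0;0 0 0 0 0 0;0 0 0 0 0 0;0 0 0 0 0 0' .065 20
python3 - <<'E'
from go import *
a=r.capture('scene')[110:290,180:360,::-1];b=r.capture('top')[150:270,200:340,::-1]
cv2.imwrite("pics/s4.png",a);cv2.imwrite("pics/t4.png",b)
z=lambda i,f:cv2.resize(i,None,fx=f,fy=f,interpolation=cv2.INTER_CUBIC)
A=z(a,2.6);B=z(b,2.3);C=np.zeros((468,800,3),np.uint8);C[:,:468]=A;C[:276,470:792]=B;cv2.imwrite("pics/c4.png",C)
m=np.zeros(b.shape[:2],bool);m[40:70,50:85]=(b.astype(int).min(2)>150)[40:70,50:85]
c=big(m)+[200,150];re=cv2.minAreaRect((plane("top",c,.12)[:,:2]*1000).astype(np.float32));print("shoulder",re)
sh([.495,.0835,.26],Rp(52,-.12))
E
```

```text
position: [0.5009, 0.0836, 0.0748]
ft_force: [-6.4, 0.2, 9.3]
time_s: 8.6
position: [0.4997, 0.0834, 0.073]
tool_rot: [0.148, 2.477, -0.051]
ft_force: [0.1, -0.0, -0.4]
width: 0.065
grip_force: 0.0
shoulder ((514.6370849609375, 82.89826965332031), (36.21944808959961, 39.29335021972656), 88.95328521728516)
row [-0.111  -0.0005 -0.1504] [ 0.0003 -0.0022  0.0007] dist 0.187 ang 0.002
```

View pics/c4.png

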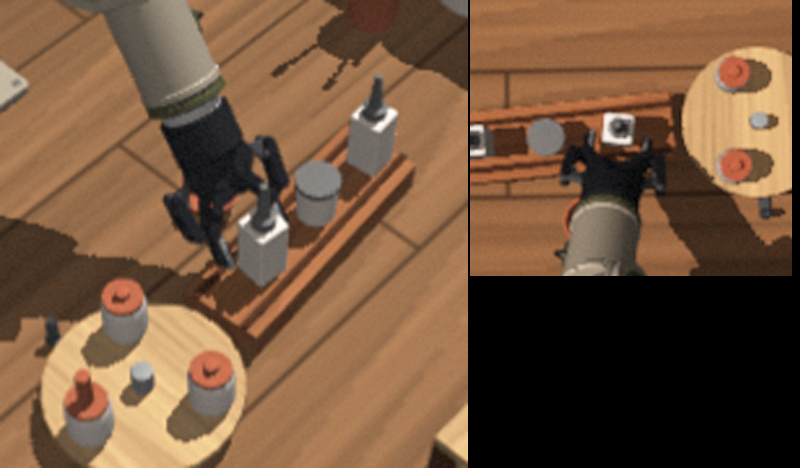

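The bottle stands upright and free in the lane; the top view shows its shoulder at about (619,128), between the rails and clear of the tub and disc. Retreating upwards.

```bash
python3 shift.py '-.012 0 -.016 0 0 0;-.024 0 -.032 0 0 0;-.048 0 -.064 0 0 0;-.072 0 -.097 0 0 0;-.1 0 -.135 0 0 0;-.111 0 -.15 0 0 0;-.111 0 -.15 0 0 0' .065
python3 - <<'E'
from go import *
from ik import *
p=np.load("p.npy");s=r.get_state();q=s["q"];W=Ro.from_rotvec(s["tool_rot"])
def Rd(d): a=np.radians(d);x=np.array([np.cos(a),np.sin(a),0]);z=np.array([0,0,-1.]);return np.c_[x,np.cross(z,x),z]
sh([.46,-.2,.3],Rd(95))
B=Ro.from_matrix(Rd(95));rv=(W.inv()*B).as_rotvec()
for k in np.linspace(0,1,6):
    q,e=ik(np.array(s["position"])*(1-k)+k*np.array([.46,-.2,.3]),(W*Ro.from_rotvec(k*rv)).as_matrix(),q,p);print(q,e)
for t in np.linspace(0,90,4):
    a=np.radians(-88-t); q,e=ik(np.array([.5257+.072*np.cos(a),-.1082+.072*np.sin(a),.128]),Rd(92-t),q,p);print(q,e)
E
```

```text
time_s: 9.4
position: [0.4972, 0.0843, 0.2656]
tool_rot: [0.148, 2.469, -0.048]
ft_force: [0.2, -0.2, 0.5]
width: 0.0653
grip_force: 0.0
row [-0.0193 -0.2867 -0.0295] [0.4572 0.559  1.3091] dist 0.289 ang 1.495
[ 0.2  -0.76  2.31 -0.24  0.96 -1.18] 0.0
[ 0.07 -0.7   2.22 -0.19  1.1  -1.05] 0.0
[-0.07 -0.6   2.11 -0.14  1.23 -0.94] 0.0
[-0.22 -0.47  1.98 -0.09  1.36 -0.83] 0.0
[-0.37 -0.32  1.84 -0.04  1.48 -0.72] 0.0
[-0.51 -0.15  1.68  0.    1.62 -0.6 ] 0.0
[-0.42  0.11  1.74 -0.    1.29 -0.46] 0.0
[-0.43  0.01  1.84 -0.    1.29  0.05] 0.0
[-0.41 -0.08  1.93  0.    1.29  0.6 ] 0.0
[-0.35 -0.14  1.99  0.    1.3   1.19] 0.0
```

```bash
python3 shift.py '-.002 -.029 -.003 .046 .056 .131;-.004 -.057 -.006 .091 .112 .262;-.006 -.086 -.009 .137 .168 .393;-.008 -.115 -.012 .183 .224 .524;-.01 -.143 -.015 .229 .28 .655;-.012 -.172 -.018 .274 .335 .785;-.014 -.201 -.021 .32 .391 .916;-.016 -.229 -.024 .366 .447 1.047;-.018 -.258 -.027 .411 .503 1.178;-.0193 -.2867 -.0295 .457 .559 1.309;-.0193 -.2867 -.0295 .457 .559 1.309;-.0193 -.2867 -.0295 .457 .559 1.309' .06
python3 - <<'E'
from go import *
s=r.get_state();cv2.imwrite("pics/w5.png",r.capture("wrist")[:,:,::-1]);cv2.imwrite("pics/t5.png",r.capture("top")[:,:,::-1]);np.savez("w5.npz",position=s["position"],tool_rot=s["tool_rot"])
E
```

```text
time_s: 10.6
position: [0.4579, -0.2009, 0.2928]
tool_rot: [-2.118, -2.309, 0.011]
ft_force: [0.2, 0.8, 0.0]
width: 0.0596
grip_force: 0.0
```

View pics/w5.png

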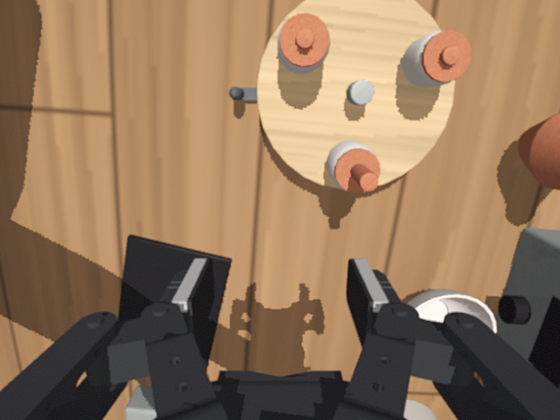

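The wrist view shows the pointer top at (236,94), the stub top at (361,92), the tall knob's top at (370,181), and the low buttons at (306,37) and (450,55).

Run:
```python
from go import *
s=np.load("w5.npz");im=cv2.imread("pics/w5.png");hsv=cv2.cvtColor(im,cv2.COLOR_BGR2HSV)
W=lambda uv,z:plane("wrist",[uv],z,s)[0]
# disc ellipse points on z=.04 via tan mask convex contour
m=((hsv[...,0]>14)&(hsv[...,0]<28)&(hsv[...,2]>170)&(hsv[...,1]>70)).astype(np.uint8);m[200:]=0
m=cv2.morphologyEx(m,cv2.MORPH_OPEN,np.ones((5,5)));c=cv2.convexHull(big(m).reshape(-1,1,2))[:,0];c=c[(c[:,1]>2)]
P=plane("wrist",c,.04,s)[:,:2];A=np.c_[2*P,np.ones(len(P))];v=np.linalg.lstsq(A,(P**2).sum(1),rcond=None)[0];res=np.hypot(*(P-v[:2]).T)
print("disc",v[:2].round(4),np.sqrt(v[2]+v[:2]@v[:2]).round(4),res.min().round(4),res.max().round(4))
g=(hsv[...,1]<40)&(hsv[...,2]>110);g2=np.zeros_like(g);g2[75:112,342:380]=g[75:112,342:380];x,y,w,h=cv2.boundingRect(big(g2));print("stub",x,y,w,h)
d=im.max(2)<75;d2=np.zeros_like(d);d2[84:105,222:246]=d[84:105,222:246];pc=cv2.minEnclosingCircle(big(d2));print("ptr px",pc)
ax=W((361.5,90.5),.07);pt=W((236.5,93.5),.049);kt=W((370,181),.146);b1=W((306,37),.109);b2=W((450,55),.109)
for n,p in dict(axis=ax,ptr=pt,knob=kt,b1=b1,b2=b2).items(): print(n,p.round(4),"r",np.hypot(*(p-ax)[:2]).round(4),"ang",np.degrees(np.arctan2(*(p-ax)[[1,0]])).round(2))
o,dd=ray("wrist",[(357,172)],s);print("lid .101",W((357,170),.101))
```

```text
disc [ 0.5339 -0.1345] 0.2109 0.1948 0.2213
stub 349 80 25 25
ptr px ((237.5, 94.5), 5.700977325439453)
axis [ 0.5262 -0.1078  0.07  ] r 0.0 ang 0.0
ptr [ 0.403 -0.121  0.049] r 0.1239 ang -173.88
knob [ 0.5275 -0.1805  0.146 ] r 0.0728 ang -88.99
b1 [ 0.4659 -0.0718  0.109 ] r 0.0702 ang 149.18
b2 [ 0.5887 -0.0736  0.109 ] r 0.0712 ang 28.66
lid .101 [ 0.52611548 -0.18023056  0.101     ]
```

Run:
```python
from go import *
for f in ("pics/top0.png","pics/t5.png"):
    im=cv2.imread(f).astype(int);b,g,rr=im[...,0],im[...,1],im[...,2]
    m=(rr-b<12)&(im.max(2)<110);m[:, :315]=0;m[:,345:]=0;m[:232]=0;m[255:]=0
    ys,xs=np.nonzero(m);print(f,[(y,xs[ys==y].min(),xs[ys==y].max()) for y in np.unique(ys)])
    st=(abs(rr-b)<40)&(im.min(2)>95);k=np.zeros_like(st);k[194:211,316:336]=st[194:211,316:336];y,x=np.nonzero(k);print("stub",x.mean(),y.mean(),len(x))
s=np.load("w5.npz");im=cv2.imread("pics/w5.png").astype(int);b,rr=im[...,0],im[...,2]
m=(rr-b<12)&(im.max(2)<120);m[:,:222]=0;m[:,262:]=0;m[:80]=0;m[110:]=0
ys,xs=np.nonzero(m);print([(x,ys[xs==x].min(),ys[xs==x].max()) for x in np.unique(xs)])
```

```text
pics/top0.png [(np.int64(236), np.int64(326), np.int64(328)), (np.int64(237), np.int64(326), np.int64(329)), (np.int64(238), np.int64(326), np.int64(329)), (np.int64(239), np.int64(327), np.int64(329)), (np.int64(240), np.int64(327), np.int64(329)), (np.int64(241), np.int64(327), np.int64(330)), (np.int64(242), np.int64(327), np.int64(330)), (np.int64(243), np.int64(327), np.int64(330)), (np.int64(244), np.int64(328), np.int64(329))]
stub 325.2888888888889 202.0888888888889 45
pics/t5.png [(np.int64(236), np.int64(326), np.int64(328)), (np.int64(237), np.int64(326), np.int64(329)), (np.int64(238), np.int64(326), np.int64(329)), (np.int64(239), np.int64(326), np.int64(329)), (np.int64(240), np.int64(327), np.int64(329)), (np.int64(241), np.int64(327), np.int64(330)), (np.int64(242), np.int64(327), np.int64(330)), (np.int64(243), np.int64(327), np.int64(330)), (np.int64(244), np.int64(327), np.int64(329))]
stub 325.2888888888889 202.0888888888889 45
[(np.int64(230), np.int64(91), np.int64(94)), (np.int64(231), np.int64(89), np.int64(96)), (np.int64(232), np.int64(88), np.int64(97)), (np.int64(233), np.int64(88), np.int64(98)), (np.int64(234), np.int64(88), np.int64(98)), (np.int64(235), np.int64(88), np.int64(99)), (np.int64(236), np.int64(88), np.int64(98)), (np.int64(237), np.int64(88), np.int64(98)), (np.int64(238), np.int64(88), np.int64(99)), (np.int64(239), np.int64(89), np.int64(99)), (np.int64(240), np.int64(89), np.int64(99)), (np.int64(241), np.int64(89), np.int64(99)), (np.int64(242), np.int64(89), np.int64(99)), (np.int64(243), np.int64(90), np.int64(99)), (np.int64(244), np.int64(91), np.int64(99))]
```

Run:
```python
from go import *
s=np.load("w5.npz")
a=plane("top",[(325.29,202.09)],.07)[0];p=plane("top",[(328.5,242.2)],.049)[0];print(a,p,np.degrees(np.arctan2(*(p-a)[[1,0]])))
a=plane("wrist",[(361.2,91.8)],.07,s)[0];p=plane("wrist",[(235.5,93.2)],.049,s)[0];print(a,p,np.degrees(np.arctan2(*(p-a)[[1,0]])))
def Rd(d): a=np.radians(d);x=np.array([np.cos(a),np.sin(a),0]);z=np.array([0,0,-1.]);return np.c_[x,np.cross(z,x),z]
sh([.5268,-.1805,.2],Rd(90))
```

```text
[ 0.52535204 -0.10754279  0.07      ] [ 0.39976479 -0.11678735  0.049     ] -175.79001359108204
[ 0.52612992 -0.10897805  0.07      ] [ 0.40198035 -0.12075673  0.049     ] -174.58029025803526
row [0.0128 0.0709 0.0933] [-0.0088  0.0005  0.089 ] dist 0.118 ang 0.089
```

```bash
python3 shift.py '.007 .035 .045 -.009 0 .045;.013 .071 .093 -.009 0 .089;.013 .071 .093 -.009 0 .089;.013 .071 .093 -.009 0 .089'
python3 - <<'E'
from go import *
def Rd(d): a=np.radians(d);x=np.array([np.cos(a),np.sin(a),0]);z=np.array([0,0,-1.]);return np.c_[x,np.cross(z,x),z]
sh([.5265,-.1805,.127],Rd(90))
s=r.get_state();im=r.capture("wrist");hs=cv2.cvtColor(im,cv2.COLOR_RGB2HSV);cv2.imwrite("pics/w6.png",im[:,:,::-1]);np.savez("w6.npz",position=s["position"],tool_rot=s["tool_rot"])
c=r.get_calibration("wrist")
# where would knob top be drawn
T=np.array(c["tool_from_camera"]);W=Ro.from_rotvec(s["tool_rot"]).as_matrix()
for z in(.101,.146):
    X=np.linalg.inv(T)@np.r_[W.T@(np.array([.5265,-.1805,z])-s["position"]),1];q=X[:2]/X[2];q=q*(1+c["k1"]*q@q);print(q*c["fx"]+[c["cx"],c["cy"]])
E
```

```text
time_s: 11.1
position: [0.5263, -0.1785, 0.198]
tool_rot: [-2.216, -2.222, 0.003]
ft_force: [-0.3, 0.2, -0.7]
width: 0.0602
grip_force: 0.0
row [-0.0021  0.0005  0.071 ] [-0.0036 -0.0012  0.0024] dist 0.071 ang 0.005
[281.36162552 219.77737287]
[281.40841609 246.14920977]
```

View pics/w6.png

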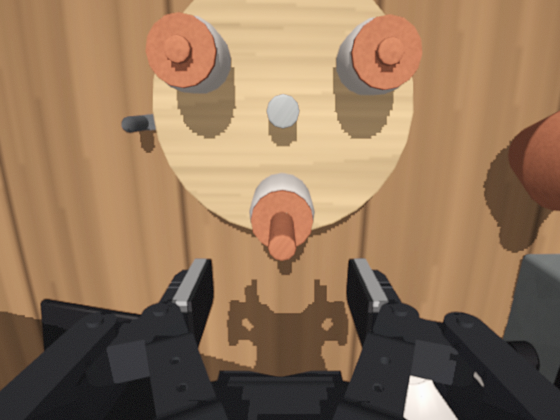

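The knob top is at (282,246), as predicted; the stub is at (283,110) and the pointer top at (129,124). Descending and gripping.

```bash
python3 - <<'E'
from go import *
s=np.load("w6.npz");ang=lambda p,a:np.degrees(np.arctan2(*(p-a)[[1,0]])).round(2)
a=plane("wrist",[(283,110)],.07,s)[0];p=plane("wrist",[(129,124.2)],.049,s)[0];k=plane("wrist",[(282.5,246)],.146,s)[0];b=plane("wrist",[(176.5,47.5),(390.5,50)],.109,s)
print(a,p,ang(p,a),k,ang(k,a),b,[ang(i,a) for i in b],(b.sum(0)+k)/3)
E
python3 shift.py '-.002 0 .035 -.003 -.001 .002;-.002 0 .071 -.003 -.001 .002;-.002 0 .071 -.003 -.001 .002;-.002 0 .071 -.003 -.001 .002'
python3 shift.py '0 0 0 0 0 0;0 0 0 0 0 0;0 0 0 0 0 0;0 0 0 0 0 0;0 0 0 0 0 0;0 0 0 0 0 0;0 0 0 0 0 0' .005 40
```

```text
[ 0.52739022 -0.10847842  0.07      ] [ 0.40583615 -0.11927881  0.049     ] -174.92 [ 0.5271104  -0.18040668  0.146     ] -90.22 [[ 0.46510795 -0.07220194  0.109     ]
 [ 0.58950095 -0.07321997  0.109     ]] [np.float64(149.78), np.float64(29.58)] [ 0.52723977 -0.10860953  0.12133333]
time_s: 11.55
position: [0.5273, -0.1834, 0.1322]
tool_rot: [2.221, 2.214, 0.003]
ft_force: [0.3, 0.7, 0.8]
width: 0.0601
grip_force: 0.0
time_s: 12.25
position: [0.5283, -0.1839, 0.1324]
tool_rot: [2.221, 2.213, 0.004]
ft_force: [-1.0, 0.8, 7.4]
width: 0.0144
grip_force: 39.4
```

```bash
python3 shift.py '.0002 -.0051 -.001 0 0 .07;.0008 -.0109 -.002 0 0 .15;.002 -.017 -.002 0 0 .235;.0037 -.023 -.002 0 0 .32;.0059 -.0288 -.002 0 0 .405;.0086 -.0344 -.002 0 0 .49;.0117 -.0397 -.002 0 0 .575;.0153 -.0448 -.002 0 0 .66;.0193 -.0495 -.002 0 0 .745;.0237 -.0539 -.002 0 0 .83;.0285 -.0579 -.002 0 0 .915;.0323 -.0606 -.002 0 0 .98'
python3 - <<'E'
from go import *
s=r.get_state();d=s["position"]-np.array([.5265,-.1085,0]);W=Ro.from_rotvec(s["tool_rot"]).as_matrix()
print(np.hypot(*d[:2]),np.degrees(np.arctan2(d[1],d[0])),"tool yaw-90",np.degrees(np.arctan2(W[1,0],W[0,0]))-180)
E
```

```text
time_s: 13.45
position: [0.4659, -0.1512, 0.1324]
tool_rot: [3.005, 0.903, 0.003]
ft_force: [-4.6, -2.6, 2.8]
width: 0.0149
grip_force: 40.3
0.07411874026255147 -144.77913237579472 tool yaw-90 -146.55982345073798
```

```bash
python3 shift.py '.0002 -.0058 0 0 0 .08;.0009 -.0116 0 0 0 .16;.0021 -.0174 0 0 0 .24;.0037 -.023 0 0 0 .32;.0058 -.0284 0 0 0 .4;.0076 -.0324 0 0 0 .46;.0089 -.0349 0 0 0 .498;.0089 -.0349 0 0 0 .498;.0089 -.0349 0 0 0 .498'
python3 - <<'E'
from go import *
s=r.get_state();d=s["position"]-np.array([.5265,-.1085,0]);W=Ro.from_rotvec(s["tool_rot"]).as_matrix()
print(np.hypot(*d[:2]),np.degrees(np.arctan2(d[1],d[0])),"tool yaw-90",np.degrees(np.arctan2(W[1,0],W[0,0]))-180)
im=r.capture("wrist");cv2.imwrite("pics/w7.png",im[:,:,::-1]);np.savez("w7.npz",position=s["position"],tool_rot=s["tool_rot"])
t=r.capture("top")[:,:,::-1];cv2.imwrite("pics/t7.png",t);sc=r.capture("scene")[:,:,::-1];cv2.imwrite("pics/s7.png",sc)
hsv=cv2.cvtColor(im,cv2.COLOR_RGB2HSV);red=((hsv[...,0]<11)&(hsv[...,1]>130)&(hsv[...,2]>110)).astype(np.uint8);red=cv2.morphologyEx(red,cv2.MORPH_OPEN,np.ones((5,5)))
n,l,st,ce=cv2.connectedComponentsWithStats(red)
for i in range(1,n):
    if st[i,4]>300: print("red",st[i],ce[i].round(1),plane("wrist",[ce[i]],.101,s)[0].round(4))
E
```

```text
time_s: 14.35
position: [0.4534, -0.1169, 0.1324]
tool_rot: [3.136, 0.14, 0.001]
ft_force: [-10.5, 1.6, 8.5]
width: 0.0151
grip_force: 40.9
0.07352970772901202 -173.45383384789736 tool yaw-90 -174.88203318922098
red [  78    0   99   71 5287] [128.1  30.9] [ 0.5515 -0.0438  0.101 ]
red [ 374    0  101   67 5493] [423.4  29.1] [ 0.5633 -0.1677  0.101 ]
red [ 238  213   84   50 2443] [280.4 235.5] [ 0.4653 -0.116   0.101 ]
red [ 261  288   38   34 1038] [279.7 304.4] [ 0.4265 -0.1192  0.101 ]
```

```bash
cat > lids.py <<'E'
from h import *
def lids(name,im,s=None,roi=None):
    hsv=cv2.cvtColor(im,cv2.COLOR_BGR2HSV);red=((hsv[...,0]<11)&(hsv[...,1]>130)&(hsv[...,2]>90)).astype(np.uint8)
    if roi: k=np.zeros_like(red);k[roi[0]:roi[1],roi[2]:roi[3]]=1;red*=k
    n,l,st,ce=cv2.connectedComponentsWithStats(red);o=[]
    for i in range(1,n):
        if st[i,4]<(25 if roi else 3000): continue
        c=big(l==i);c=c[(c[:,1]>2)] ; P=plane(name,cv2.convexHull(c.reshape(-1,1,2))[:,0] if roi is None else c,.101,s)[:,:2]
        v=np.linalg.lstsq(np.c_[2*P,np.ones(len(P))],(P**2).sum(1),rcond=None)[0];o.append(np.r_[v[:2],np.sqrt(v[2]+v[:2]@v[:2]),ce[i]]);
    return np.array(o).round(4)
E
python3 - <<'E'
from lids import *
print(lids("wrist",cv2.imread("pics/w7.png"),np.load("w7.npz")))
print(lids("top",cv2.imread("pics/t7.png"),None,(165,240,285,365)))
print(lids("top",cv2.imread("pics/top0.png"),None,(165,240,285,365)))
print(lids("scene",cv2.imread("pics/s7.png"),None,(200,305,185,285)))
im=cv2.imread("pics/t7.png").astype(int);m=np.zeros(im.shape[:2],bool);m[190:220,250:290]=(im.min(2)>150)[190:220,250:290]
print("bottle",cv2.minAreaRect((plane("top",big(m),.12)[:,:2]*1000).astype(np.float32)))
E
```

```text
[[ 5.564000e-01 -4.320000e-02  2.140000e-02  1.281447e+02  3.096430e+01]
 [ 5.692000e-01 -1.673000e-01  2.150000e-02  4.234024e+02  2.898890e+01]
 [ 4.465000e-01 -1.171000e-01  2.780000e-02  2.796842e+02  2.595275e+02]]
[[ 5.690000e-01 -1.675000e-01  1.980000e-02  3.453986e+02  1.867838e+02]
 [ 5.559000e-01 -4.380000e-02  1.980000e-02  3.052819e+02  1.917450e+02]]
[[ 5.890000e-01 -7.380000e-02  1.930000e-02  3.148239e+02  1.808662e+02]
 [ 5.266000e-01 -1.801000e-01  1.880000e-02  3.499855e+02  2.005362e+02]
 [ 4.647000e-01 -7.320000e-02  1.980000e-02  3.155828e+02  2.213179e+02]]
[[ 4.600000e-01 -1.195000e-01  1.580000e-02  2.136932e+02  2.335795e+02]
 [ 5.570000e-01 -4.430000e-02  2.070000e-02  2.597166e+02  2.362406e+02]
 [ 5.702000e-01 -1.696000e-01  1.970000e-02  2.285699e+02  2.702487e+02]]
bottle ((514.6370849609375, 82.89826965332031), (36.21944808959961, 39.29335021972656), 88.95328521728516)
```

```bash
python3 shift.py '-.001 -.0015 0 0 0 .02;-.001 -.0015 0 0 0 .02;-.001 -.0015 0 0 0 .02;-.001 -.0015 0 0 0 .02;-.001 -.0015 0 0 0 .02'
python3 - <<'E'
from lids import *
s=r.get_state()
for n,roi in (("wrist",None),("top",(165,240,285,365)),("scene",(200,305,185,285))):
    L=lids(n,r.capture(n)[:,:,::-1].copy(),s,roi);L=L[L[:,0]>.52];L=L[np.argsort(-L[:,1])];d=L[1,:2]-L[0,:2];print(n,np.degrees(np.arctan2(d[1],d[0]))-90,L[:,:2].tolist())
s=r.get_state();print(s["time_s"],np.abs(s["joint_vel"]).max())
E
```

```text
time_s: 15.0
position: [0.4533, -0.1155, 0.1324]
tool_rot: [3.138, 0.109, 0.004]
ft_force: [-6.6, 1.2, 5.9]
width: 0.0151
grip_force: 40.6
wrist -175.17151390238615 [[0.5577, -0.0437], [0.5682, -0.168]]
top -175.21345221527304 [[0.5578, -0.0441], [0.5682, -0.1683]]
scene -175.0243349823079 [[0.5585, -0.0449], [0.5694, -0.1701]]
15.15 0.001738067200786655
```

The knob jar is now at -175.1°, and I measured the pointer at about -175°. The bottle's position is unchanged and the grip is firm, so I'm handing in.

```bash
python3 -c "
from station import r
print(r.hand_in())"
```

```text
the job is handed in; nothing more can be done
None
```

I handed the job in at about 15 s: the bottle stands upright and released in the lane before the tub, and the gripper still holds the tall-knobbed jar at the front, at about −175.1° against a pointer measured between −174.6° and −175.8°.

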